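# Move every board on one station at the rework bench

### The job

Move the work on by one station: the blue and the white stick have just been soldered on the hot plate and go to the inspection stage, the red board failed in the test jig and goes back to the hot plate, and the green board has passed inspection and goes from the stage into the nest of the test jig, lengthwise between its pins. Begin with the two hot sticks: lift them off together in one grasp and set them side by side on the empty cooling block, where they wait until the stage is free; at the end they lie side by side on the stage, and everything is centred on its station. Keep all the boards level and leave the flux jar where it stands.

Things in the scene. Friction and masses are not known exactly. Their poses are not given: they have to be found in the camera images.
- blue_stick: Narrow solder carrier, dark grey bar 80 (x) x 24 (y) x 16 (z) mm with flat sides, a blue narrow circuit board on top (parts reach 22 mm above the underside), 55 g. At the start on the hot plate, parallel to its twin, 2 to 4 mm apart (about 52 mm across both). Origin: centre of the underside; x along its length, z up.
- white_stick: Narrow solder carrier, dark grey bar 80 (x) x 24 (y) x 16 (z) mm with flat sides, a white narrow circuit board on top (parts reach 22 mm above the underside), 55 g. At the start on the hot plate, parallel to its twin, 2 to 4 mm apart (about 52 mm across both). Origin: centre of the underside; x along its length, z up.
- red_board: Solder carrier, dark grey block 76 (x) x 56 (y) x 16 (z) mm with flat sides, a red circuit board on top (parts reach 23 mm above the underside), 120 g. At the start it lies in the nest of the test jig, lengthwise along the jig's x. Origin: centre of the underside; x along its 76 mm length, z up. Grip across the 56 mm.
- green_board: Solder carrier, dark grey block 76 (x) x 56 (y) x 16 (z) mm with flat sides, a green circuit board on top (parts reach 23 mm above the underside), 120 g. At the start it lies on the inspection stage. Origin: centre of the underside; x along its 76 mm length, z up. Grip across the 56 mm.
- hot_plate: Hot plate: white box with an orange display, carrying a bare flat bronze-brown metal plate 120 x 120 mm whose upper face is 50 mm above the table. Fixed. Origin on the table under the centre of the plate; x along one side, z up; the display faces -x.
- cooling_block: Cooling block: silvery finned heat sink with a flat top 120 x 120 mm, 40 mm above the table, small black fan on its +x side. Empty at the start: the free spot. Fixed. Origin on the table under the centre of the top.
- inspection_stage: Inspection stage of the microscope: black square plate with a flush white disc of 110 mm diameter; flat top 126 x 126 mm, 26 mm above the table. Two small clips stand 6 mm proud at its +x corners (56 mm from the centre in x, 55 mm in y). Fixed. Origin on the table under the disc's centre.
- test_jig: Test jig: blue box, flat sand-coloured nest plate 40 mm above the table, clear lid folded fully back on its +x side (nothing above 46 mm). The carrier lies flat on the nest, length along the jig's x, between eight steel pins, 6 mm thick and 6 mm high, at x +-28, y +-37 and x +-47, y +-18 mm (6 mm play; mid sides free for fingers). Fixed. Origin on the table under the nest's centre.
- flux_jar: Turquoise screw-lid jar, 47 mm in diameter, 44 mm high, standing on the table between the stations and the robot. Not to be moved. Origin at the centre of its underside.
Mind the look-alikes: they are no part of the job. Leave any yellow look-alike of the red_board alone.

How it is judged:
On the way, in this order (a step that is already met when the one before it is completed fails the run):
1. both sticks are lifted off the hot plate together, side by side (each more than 15 mm above the plate at the same time), while the red board is still in the jig and the green board on the stage (z of each of blue_stick, white_stick in the frame of hot_plate above 0.065 m and horizontal distance between blue_stick and white_stick below 0.034 m and angle between the x axis of blue_stick and the x axis of white_stick, either way round below 0.2 rad and horizontal distance between red_board and test_jig below 0.03 m and horizontal distance between green_board and inspection_stage below 0.03 m), for 0.1 s.
2. both sticks lie side by side on the cooling block, released: each centre within 30 mm of the block's centre, flat on its top (horizontal distance between each of blue_stick, white_stick and cooling_block below 0.03 m and z of blue_stick in the frame of cooling_block between 0.036 and 0.044 m and angle between each of blue_stick, white_stick's own z axis and vertical below 0.08 rad and linear speed of each of blue_stick, white_stick below 0.02 m/s and z of white_stick in the frame of cooling_block between 0.036 and 0.044 m and horizontal distance between blue_stick and white_stick below 0.034 m and angle between the x axis of blue_stick and the x axis of white_stick, either way round below 0.2 rad and contact force between the fingers and blue_stick below 0.05 N and contact force between the fingers and white_stick below 0.05 N), for 0.2 s.
At the end, for the whole second after the job is handed in: All flat, at rest: each stick within 30 mm of the inspection stage's centre, side by side (within 34 mm, parallel to 0.2 rad); red board within 15 mm of the hot plate's centre; green board within 10 mm of the jig's nest centre, lengthwise to 0.2 rad, either way round (horizontal distance between each of blue_stick, white_stick and inspection_stage below 0.03 m and z of blue_stick in the frame of inspection_stage between 0.022 and 0.03 m and angle between each of blue_stick, white_stick, red_board, green_board's own z axis and vertical below 0.08 rad and linear speed of each of blue_stick, white_stick, red_board, green_board below 0.02 m/s and z of white_stick in the frame of inspection_stage between 0.022 and 0.03 m and horizontal distance between blue_stick and white_stick below 0.034 m and angle between the x axis of blue_stick and the x axis of white_stick, either way round below 0.2 rad and horizontal distance between red_board and hot_plate below 0.015 m and z of red_board in the frame of hot_plate between 0.046 and 0.054 m and horizontal distance between green_board and test_jig below 0.01 m and z of green_board in the frame of test_jig between 0.036 and 0.044 m and angle between the x axis of green_board and the x axis of test_jig, either way round below 0.2 rad); the robot touches nothing.
It fails at once if the flux jar is pushed more than 15 mm (distance of flux_jar from where it was at the start of the episode above 0.015 m).
It fails at once if a board or stick is tilted more than 35 degrees (angle between any of blue_stick, white_stick, red_board, green_board's own z axis and vertical above 0.61 rad).
It also fails if it takes over 109 s, if anything falls off the work surface, if the arm or the gripper's body presses on something with over 40 N, if the wrist force passes 120 N, or if a joint passes its speed limit or range.

### The arm

A 6-joint arm with a two-finger parallel gripper is mounted at the origin on the work surface. World frame = base frame: x ahead of the robot, y to its left, z up, the work surface at z = 0. Lengths are in m, angles in rad, forces in N, time in s.
With the tool pointing down it reaches from about 0.25 to 0.8 m from the base axis. Payload 3.9 kg.
Tool frame: the origin (TCP) lies between the finger pads; the fingertips stand 11 mm ahead of it and the grasp point (between the pads) lies 8 mm behind it; z points along the fingers, y is the line along which they close (so a half turn about z gives the same grasp; the last joint's range is limited). The gripper opens to 85 mm and grips with 20 to 120 N. Pads are 22 mm wide; open, the fingers measure 114 mm over their backs; the gripper's body (76 mm by 85 mm) begins 54 mm behind the grasp point. The pads swing forward as they close: fully open they stand 13 mm farther back than shut.
Start: joints at [-1.299, 0.26, -0.138, 1.173, 0, 1.571], TCP at [0.141, -0.506, 0.215] pointing down, gripper open.
Joint ranges: [-2.78, 2.78], [-0.83, 1.72], [-1.28, 1.37], [-1.9, 2.12], [-1.57, 1.48], [-3.14, 3.14]. Speed limits (rad/s): [2.57, 2.57, 3.14, 3.14, 3.14, 3.14].

### API

Orientations are given as a rotation vector (axis times angle).
In Python, from workcell import ctrl gives the robot as it stands.
- The arm moves only by the tool move_arm, never from a script. Its argument "motion" is text: rows parted by semicolons, each of 5 numbers parted by spaces: the shift along the tool's x, y, z as a fraction of full scale, then the turn about the tool's z as a fraction of full scale, then the opening, from 0 (shut) to 1 (fully open). In form: tx ty tz yaw jaw; .... A call has exactly 10 rows; each row is the pose to reach, as a shift and turn from the pose commanded when the call began, along the tool's axes at that moment; what a row does not reach only later rows make up. Full scale, the value 1, is 0.8 m for a shift and 90 degrees for a turn. A row lasts 1/10 s, in which the tool goes at most 50 mm and 8.59 degrees, less where a joint would pass 70% of its speed; a pose out of reach is approached as far as the arm can. A call with a number of a shift or a turn outside -1 to 1 is refused whole. A call with a gripper value outside its range is refused whole. The fingers move at their own pace and stop on an object; the grip force is fixed at half the most. Time passes only in rows, so rows that repeat a pose let the fingers close, or fill a call up. It gives the time, the measured TCP pose, the force, the opening and the grip force at its end, in the units of the state.
- ctrl.read_state(): the state, without advancing time (a new reading comes with each control period).
- ctrl.grab_frame(name): name is "side" or "top" or "wrist"; returns the picture (480x640x3 uint8, red, green, blue); there is no depth.
- ctrl.camera_model(name): a dict with "mtx" (3x3 intrinsics, pixels), "T" (4x4, takes a point from camera to world coordinates); the wrist camera has in their place "mount" (4x4, takes a point from camera to tool coordinates, whose origin is the TCP and whose axes are the flange's). Camera axes: x right, y up, looking along -z (the intrinsics and any distortion apply to the point x, -y, -z); pixel columns grow to the right and rows downward; lengths in m; the calibration is good to about 2 mm. The wrist camera is an equidistant fisheye: a pixel r from the principal point sees the ray r / f radians off the axis. A picture is of the moment at which its call begins: read the wrist's pose just before it. camera_model takes no time and is no camera call.
- ctrl.hand_in(): hands the job in; it is judged then, once.
The state is a dict: "clock": time; "joint_positions": joint angles; "qd": joint speeds; "tau": joint torques, N m; "tcp_pos": TCP position; "eef_rot": TCP orientation; "ft_force": force on the tool from outside, world axes, zero at the start; "moment": the same for the moment, N m; "width": finger opening in m; "finger_force": force on a finger pad.
Only numpy, scipy, OpenCV 4.12 (cv2) and the standard library are available. Lean on these libraries where they do the work, as an engineer would, in place of code of your own. Each camera call takes 0.05 s, during which the arm holds its last target. There are 200 camera calls.

## Working session

There is one attempt and no reset: what is moved stays moved. The work goes in short steps, Python scripts to look and compute and a tool call to move; the robot and the scene stay as the last step left them, time stands still between calls to the robot, and variables do not carry over. Pictures are saved under pics/ and viewed, at most 14 in all, crops included, and the job is handed in when it is done.

Besides the shell and the picture viewer there is one more tool, called after "Emit:" as name(argument=value, ...), one argument or row to a line, values as JSON. move_arm: Moves the arm, as the interface text tells. Its arguments: {"type":"object","properties":{"motion":{"type":"string"}},"required":["motion"]}

```bash
mkdir -p pics
python3 - <<'E'
from workcell import ctrl
import cv2
for n in("top","side"):
    cv2.imwrite(f"pics/{n}0.png",ctrl.grab_frame(n)[:,:,::-1]); m=ctrl.camera_model(n); print(n,m)
print(ctrl.camera_model("wrist"))
print(ctrl.read_state())
E
```

```text
top {'mtx': array([[595.10894196,   0.        , 318.52945542],
       [  0.        , 595.10894196, 232.60264514],
       [  0.        ,   0.        ,   1.        ]]), 'T': array([[-0.00733084,  0.9980676 , -0.06170357,  0.40344235],
       [-0.99997014, -0.00716607,  0.0028913 , -0.11254903],
       [ 0.00244354,  0.06172293,  0.99809033,  1.35578521],
       [ 0.        ,  0.        ,  0.        ,  1.        ]])}
side {'mtx': array([[509.04526835,   0.        , 325.21149966],
       [  0.        , 509.04526835, 233.77108413],
       [  0.        ,   0.        ,   1.        ]]), 'T': array([[-0.67121978,  0.50115825, -0.54617251, -0.25426161],
       [-0.7412266 , -0.44696176,  0.50080766,  0.56477264],
       [ 0.00686566,  0.7409896 ,  0.6714814 ,  0.98074689],
       [ 0.        ,  0.        ,  0.        ,  1.        ]])}
{'mtx': array([[371.64829954,   0.        , 314.22430004],
       [  0.        , 371.64829954, 245.78860466],
       [  0.        ,   0.        ,   1.        ]]), 'mount': array([[ 4.91337717e-04,  9.45940077e-01,  3.24341069e-01,
         8.48959870e-02],
      
[... 220 characters left out ...]
0,
         1.00000000e+00]])}
{'clock': 0.1, 'joint_positions': array([-1.29902228e+00,  2.60608497e-01, -1.39246476e-01,  1.17269070e+00,
       -6.42477122e-06,  1.57080884e+00]), 'qd': array([ 0.00154051, -0.00023897,  0.00338444,  0.00067623, -0.00069025,
       -0.00118753]), 'tau': array([ 1.66222417e-04, -4.06508696e+01,  2.54527670e+01,  1.00620461e-02,
        8.47710510e-06, -3.00335245e-06]), 'tcp_pos': array([ 0.14075731, -0.50511378,  0.21375088]), 'eef_rot': array([-3.11091832e+00, -4.25334941e-01,  3.82056839e-04]), 'ft_force': array([ 0.1587696, -0.3779128, -0.0868191]), 'moment': array([0.05365518, 0.04700972, 0.01710253]), 'finger_force': 0.0, 'width': 0.08522995614471462}
```

View pics/top0.png

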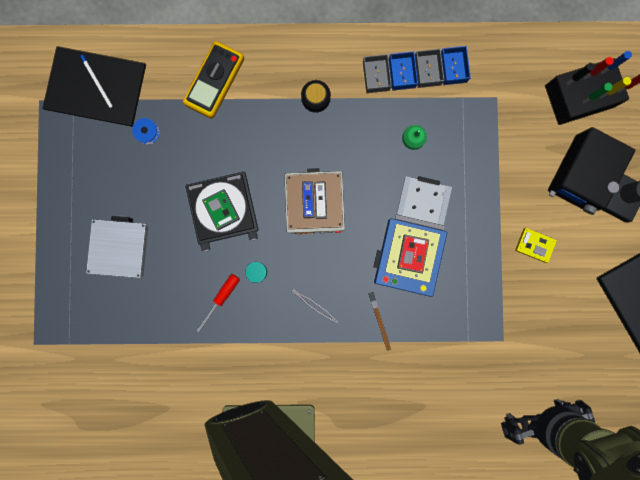

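View pics/side0.png

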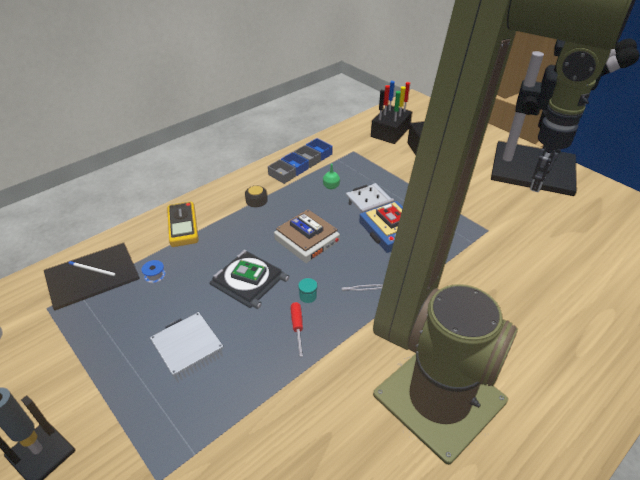

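Top picture: cooling block (117,247), stage with green board (222,208), hot plate with the sticks (315,201), jig with a red board (413,254), jar (256,272). There are two red-board candidates. The one at (413,254) is red and lies in the jig, so it fits; the yellow one at (537,245) is a look-alike to be left alone. I'll enlarge to confirm and take outlines.

```bash
cat > h.py <<'E'
import numpy as np, cv2
from scipy.spatial.transform import Rotation as R
from workcell import ctrl
def ray(n,uv,z):
    m=ctrl.camera_model(n);K=m["mtx"];T=m["T"]
    uv=np.atleast_2d(uv).astype(float)
    d=np.c_[(uv[:,0]-K[0,2])/K[0,0],-(uv[:,1]-K[1,2])/K[1,1],-np.ones(len(uv))]@T[:3,:3].T
    o=T[:3,3]; return o+d*((z-o[2])/d[:,2])[:,None]
def wray(uv,z,s):
    m=ctrl.camera_model("wrist");K=m["mtx"];M=m["mount"]
    uv=np.atleast_2d(uv).astype(float); p=uv-K[:2,2]; r=np.hypot(*p.T); th=r/K[0,0]; r=np.maximum(r,1e-9)
    d=np.c_[np.sin(th)*p[:,0]/r,-np.sin(th)*p[:,1]/r,-np.cos(th)]
    A=R.from_rotvec(s["eef_rot"]).as_matrix()
    d=d@(A@M[:3,:3]).T; o=A@M[:3,3]+s["tcp_pos"]
    return o+d*((z-o[2])/d[:,2])[:,None]
def rect(pts):
    (c,(w,h),a)=cv2.minAreaRect(np.float32(pts[:,:2]))
    if w<h: w,h,a=h,w,a+90
    return np.round(c,4),round(w,4),round(h,4),round((a+90)%180-90,1)  # centre,long,short,angle of long axis deg
def mask(im,lo,hi,roi):
    h=cv2.cvtColor(im,cv2.COLOR_RGB2HSV); m=cv2.inRange(h,np.array(lo),np.array(hi)); z=np.zeros_like(m)
    x0,y0,x1,y1=roi; z[y0:y1,x0:x1]=m[y0:y1,x0:x1]
    return z
def big(m,close=3):
    m=cv2.morphologyEx(m,cv2.MORPH_CLOSE,np.ones((close,close)))
    c=max(cv2.findContours(m,cv2.RETR_EXTERNAL,cv2.CHAIN_APPROX_NONE)[0],key=cv2.contourArea); return c[:,0,:]
E
python3 - <<'E'
from h import *
im=ctrl.grab_frame("top")
top=[("blue",(105,120,60),(130,255,255),(295,170,330,230),.066+.004),
("white",(0,0,190),(180,60,255),(312,175,330,225),.07),
("red",(0,150,100),(8,255,255),(395,230,432,275),.06),
("green",(50,120,40),(85,255,255),(198,180,245,235),.046),
("disc",(0,0,200),(180,40,255),(190,170,255,245),.026),
("plate",(5,50,60),(20,180,220),(280,165,350,235),.05),
("jignest",(18,40,150),(35,255,255),(370,200,450,300),.04),
("jigbox",(100,120,60),(125,255,255),(370,200,450,300),.035),
("cool",(0,0,140),(180,50,255),(75,200,160,290),.04),
("jar",(80,120,60),(95,255,255),(235,250,280,295),.044)]
for n,lo,hi,roi,z in top:
    c=big(mask(im,lo,hi,roi)); print(n,*rect(ray("top",c,z)))
c=cv2.resize(im[160:310,70:470],None,fx=2,fy=2,interpolation=cv2.INTER_CUBIC)
cv2.imwrite("pics/crop1.png",c[:,:,::-1])
E
```

```text
blue [ 0.5563 -0.0932] 0.0706 0.0185 1.8
white [ 0.5559 -0.1203] 0.0702 0.0171 2.4
red [ 0.4359 -0.3265] 0.0656 0.0393 -13.1
green [0.5383 0.101 ] 0.0677 0.0493 26.4
disc [0.5455 0.1037] 0.1087 0.106 44.8
plate [ 0.555  -0.1069] 0.1196 0.1192 2.0
jignest [ 0.4392 -0.3236] 0.1096 0.0996 -13.8
jigbox [ 0.4293 -0.3201] 0.1487 0.1325 -13.7
cool [0.4538 0.3326] 0.1197 0.1195 -5.1
jar [0.3988 0.0229] 0.0462 0.0439 89.6
```

View pics/crop1.png

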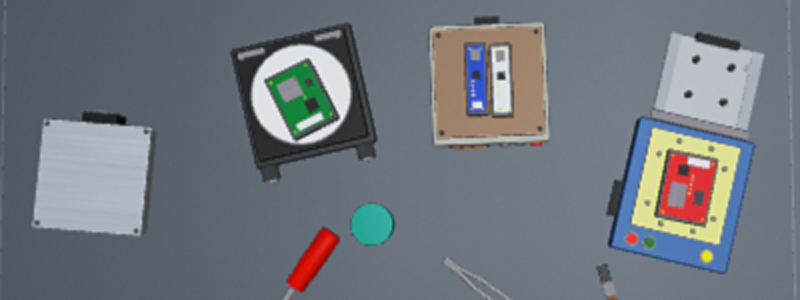

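The crop confirms it: red board in the jig between its pins, lid at +x; green board on the stage with the clips on the upper (+x) edge; blue and white sticks on the hot plate; empty cooling block on the left.

```bash
cat >> h.py <<'E'
def go(*targets):
    s=ctrl.read_state(); A=R.from_rotvec(s["eef_rot"]).as_matrix(); a=np.degrees(np.arctan2(A[1,0],A[0,0]))
    print("t",round(s["clock"],2),"tcp",np.round(s["tcp_pos"],4),"a",round(a,2),"tilt",np.round(A[:2,2],4),"w",round(s["width"],4),"F",np.round(s["ft_force"],1))
    for x,y,z,b in targets:
        d=A.T@(np.array([x,y,z])-s["tcp_pos"])/.8; print((x,y,z,b),np.round(d,4),"yaw",round((a-b)/90,4))
E
python3 -c "
from h import *
go((.556,-.107,.22,2),(.556,-.107,.062,2))"
```

```text
t 0.15 tcp [ 0.1408 -0.5052  0.2139] a 15.57 tilt [-0.0004  0.0015] w 0.085 F [ 0.2  0.1 -0.4]
(0.556, -0.107, 0.22, 2) [ 0.6336 -0.3402 -0.0072] yaw 0.1508
(0.556, -0.107, 0.062, 2) [ 0.6336 -0.3399  0.1903] yaw 0.1508
```

Emit:
move_arm(
  motion="0.634 -0.34 -0.007 0.151 1;0.634 -0.34 -0.007 0.151 1;0.634 -0.34 -0.007 0.151 1;0.634 -0.34 -0.007 0.151 1;0.634 -0.34 -0.007 0.151 1;0.634 -0.34 -0.007 0.151 1;0.634 -0.34 -0.007 0.151 1;0.634 -0.34 -0.007 0.151 1;0.634 -0.34 -0.007 0.151 1;0.634 -0.34 -0.007 0.151 1",
)

```text
clock: 1.15
tcp_pos: [0.5003, -0.1606, 0.2192]
eef_rot: [3.141, 0.055, -0.0]
ft_force: [0.1, -0.5, -0.4]
width: 0.0849
finger_force: 0.0
```

```bash
python3 -c "
from h import *
go((.556,-.107,.2,2),(.556,-.107,.062,2))"
```

```text
t 1.15 tcp [ 0.5003 -0.1606  0.2192] a 2.0 tilt [-0.0002 -0.0002] w 0.0849 F [ 0.1 -0.5 -0.4]
(0.556, -0.107, 0.2, 2) [ 0.0719 -0.0645  0.024 ] yaw -0.0
(0.556, -0.107, 0.062, 2) [ 0.0719 -0.0646  0.1965] yaw -0.0
```

Emit:
move_arm(
  motion="0.072 -0.0645 0.024 0 1;0.072 -0.0645 0.024 0 1;0.072 -0.0645 0.024 0 1;0.072 -0.0645 0.024 0 1;0.072 -0.0645 0.024 0 1;0.072 -0.0645 0.024 0 1;0.072 -0.0645 0.024 0 1;0.072 -0.0645 0.024 0 1;0.072 -0.0645 0.024 0 1;0.072 -0.0645 0.024 0 1",
)

```text
clock: 2.15
tcp_pos: [0.555, -0.109, 0.2003]
eef_rot: [3.141, 0.054, 0.0]
ft_force: [-1.6, -0.1, -0.3]
width: 0.0855
finger_force: 0.0
```

```bash
python3 -c "
from h import *
go((.556,-.107,.2,2),(.556,-.107,.062,2))
cv2.imwrite('pics/w1.png',ctrl.grab_frame('wrist')[:,:,::-1])"
```

```text
t 2.15 tcp [ 0.555  -0.109   0.2003] a 1.96 tilt [ 0.0002 -0.0001] w 0.0855 F [-1.6 -0.1 -0.3]
(0.556, -0.107, 0.2, 2) [ 0.0013 -0.0025  0.0003] yaw -0.0005
(0.556, -0.107, 0.062, 2) [ 0.0013 -0.0025  0.1728] yaw -0.0005
```

View pics/w1.png

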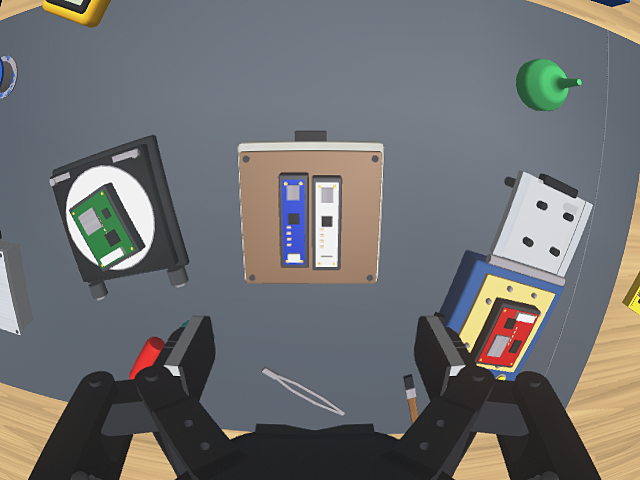

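The wrist view shows the hot plate (311,213) with the blue (293,222) and white (327,223) sticks side by side, the stage on the left and the jig on the right. I'll cross-check positions from this view.

Run:
```python
from h import *
s=ctrl.read_state(); im=cv2.imread('pics/w1.png')[:,:,::-1].copy()
for n,lo,hi,roi,z in [("blue",(105,120,60),(130,255,255),(275,165,312,275),.068),
("white",(0,0,190),(180,60,255),(308,170,345,275),.068),
("plate",(5,50,60),(20,180,220),(225,148,395,300),.05),
("disc",(0,0,190),(180,40,255),(60,160,160,275),.026),
("green",(50,120,40),(85,255,255),(60,170,160,280),.044),
("red",(0,150,100),(8,255,255),(475,290,545,375),.058)]:
    print(n,*rect(wray(big(mask(im,lo,hi,roi),9),z,s)))
```

```text
blue [ 0.5584 -0.0911] 0.0715 0.0178 1.6
white [ 0.5576 -0.1186] 0.0716 0.0177 2.1
plate [ 0.557  -0.1049] 0.1199 0.1195 2.0
disc [0.548  0.1067] 0.1134 0.1114 9.7
green [0.5405 0.1035] 0.068 0.0504 27.1
red [ 0.4389 -0.3203] 0.0687 0.0503 -12.8
```

Emit:
move_arm(
  motion="0.001 -0.0025 0.05 0 1;0.001 -0.0025 0.1 0 1;0.001 -0.0025 0.13 0 1;0.001 -0.0025 0.15 0 1;0.001 -0.0025 0.16 0 1;0.001 -0.0025 0.168 0 1;0.001 -0.0025 0.173 0 1;0.001 -0.0025 0.173 0 1;0.001 -0.0025 0.173 0 1;0.001 -0.0025 0.173 0 1",
)

```text
clock: 3.2
tcp_pos: [0.5564, -0.1069, 0.0625]
eef_rot: [3.141, 0.054, 0.002]
ft_force: [-0.4, -0.6, 0.2]
width: 0.0855
finger_force: 0.0
```

```bash
python3 -c "
from h import *
go((.556,-.107,.062,2))
cv2.imwrite('pics/w2.png',ctrl.grab_frame('wrist')[:,:,::-1])"
```

```text
t 3.2 tcp [ 0.5564 -0.1069  0.0625] a 1.98 tilt [ 0.0014 -0.0003] w 0.0855 F [-0.4 -0.6  0.2]
(0.556, -0.107, 0.062, 2) [-0.0006  0.0001  0.0006] yaw -0.0002
```

View pics/w2.png

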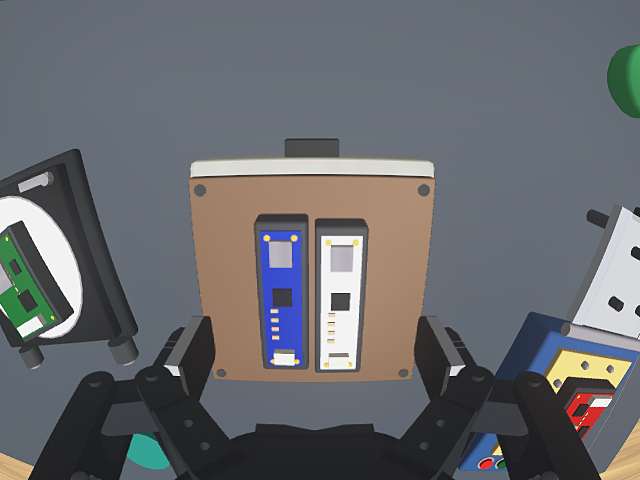

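The jaws straddle both sticks (blue 283, white 341) symmetrically; now close.

Emit:
move_arm(
  motion="0 0 0 0 0.6;0 0 0 0 0.4;0 0 0 0 0.3;0 0 0 0 0.2;0 0 0 0 0.2;0 0 0 0 0.2;0 0 0 0 0.2;0 0 0 0 0.2;0 0 0 0 0.2;0 0 0 0 0.2",
)

```text
clock: 4.25
tcp_pos: [0.5558, -0.1068, 0.0618]
eef_rot: [-3.141, -0.054, -0.0]
ft_force: [1.1, -0.6, -0.1]
width: 0.0173
finger_force: 0.0
```

```bash
python3 -c "
from h import *
go((.455,.334,.2,-5))
cv2.imwrite('pics/w3.png',ctrl.grab_frame('wrist')[:,:,::-1])"
```

```text
t 4.25 tcp [ 0.5558 -0.1068  0.0618] a 1.98 tilt [0.0001 0.    ] w 0.0173 F [ 1.1 -0.6 -0.1]
(0.455, 0.334, 0.2, -5) [-0.1069 -0.555  -0.1728] yaw 0.0776
```

View pics/w3.png

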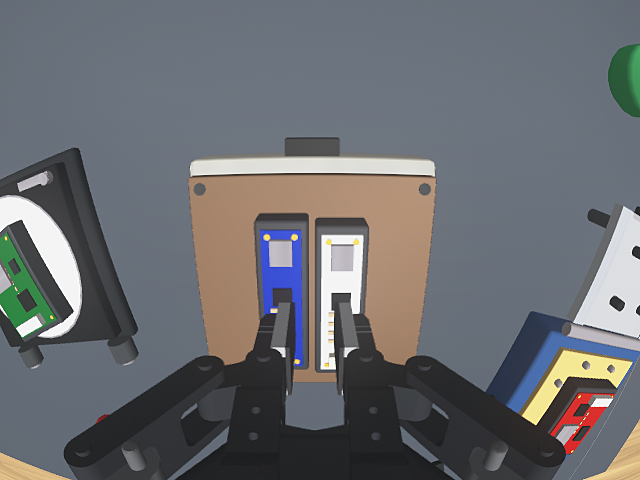

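The jaws shut to 17 mm without touching the sticks: the pads (280–350, 303–395) are hovering above them, so the tips are higher than the description led me to expect. I'll check in the side camera before going deeper.

```bash
python3 -c "
from h import *
im=ctrl.grab_frame('side'); c=im[160:280,230:390]
cv2.imwrite('pics/s3.png',cv2.resize(c,None,fx=5,fy=5,interpolation=cv2.INTER_CUBIC)[:,:,::-1])
m=ctrl.camera_model('side')
def pr(p):
    q=m['T'][:3,:3].T@(np.array(p)-m['T'][:3,3]); K=m['mtx']; return (np.array([K[0,2]+K[0,0]*q[0]/-q[2],K[1,2]-K[1,1]*q[1]/-q[2]])-[230,160])*5
s=ctrl.read_state();t=s['tcp_pos']
for dz in(-.011,0,.01,.02,.03): print(dz,pr(t+[0,0,dz]).round())"
```

```text
-0.011 [381. 338.]
0 [381. 323.]
0.01 [380. 309.]
0.02 [380. 295.]
0.03 [380. 281.]
```

View pics/s3.png

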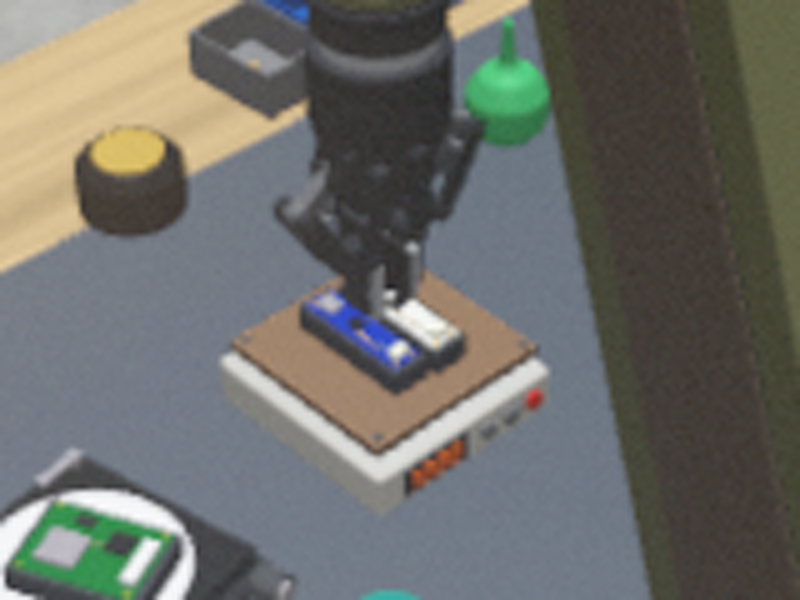

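Pad tips sit about 10–19 mm above the nominal TCP here, just over the stick tops. Reopen and go about 20 mm deeper.

Emit:
move_arm(
  motion="0 0 0 0 1;0 0 0 0 1;0 0 0 0 1;0 0 0 0 1;0 0 0 0 1;0 0 0 0 1;0 0 0.01 0 1;0 0 0.02 0 1;0 0 0.028 0 1;0 0 0.028 0 1",
)

```text
clock: 5.35
tcp_pos: [0.5545, -0.1065, 0.0377]
eef_rot: [-3.141, -0.054, 0.005]
ft_force: [-0.8, -0.6, 0.3]
width: 0.0857
finger_force: 0.0
```

Emit:
move_arm(
  motion="0 0 0 0 0.7;0 0 0 0 0.6;0 0 0 0 0.5;0 0 0 0 0.4;0 0 0 0 0.4;0 0 0 0 0.4;0 0 0 0 0.4;0 0 0 0 0.4;0 0 0 0 0.4;0 0 0 0 0.4",
)

```text
clock: 6.35
tcp_pos: [0.5564, -0.1069, 0.0403]
eef_rot: [3.141, 0.054, 0.002]
ft_force: [-0.9, 0.7, 4.9]
width: 0.0459
finger_force: 62.3
```

```bash
python3 -c "
from h import *
go((.556,-.107,.2,2));print(ctrl.read_state()['finger_force'])
cv2.imwrite('pics/w4.png',ctrl.grab_frame('wrist')[:,:,::-1])"
```

```text
t 6.35 tcp [ 0.5564 -0.1069  0.0403] a 1.98 tilt [ 0.0016 -0.0003] w 0.0459 F [-0.9  0.7  4.9]
(0.556, -0.107, 0.2, 2) [-0.0003  0.0002 -0.1997] yaw -0.0002
62.29139685630798
```

View pics/w4.png

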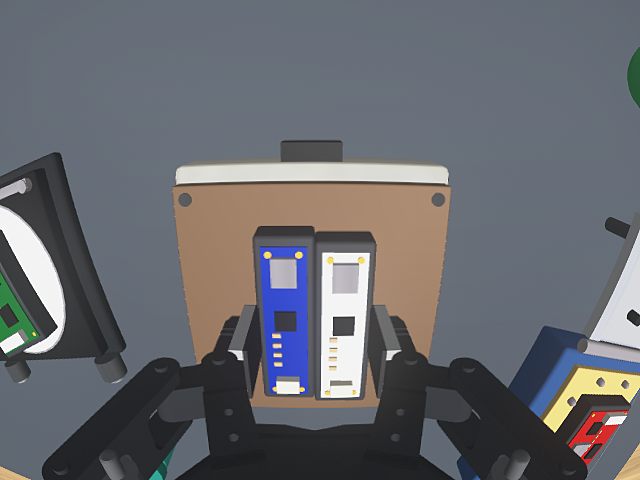

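Both sticks gripped (62 N). Lift slowly.

Emit:
move_arm(
  motion="0 0 -0.004 0 0.4;0 0 -0.008 0 0.4;0 0 -0.015 0 0.4;0 0 -0.025 0 0.4;0 0 -0.035 0 0.4;0 0 -0.045 0 0.4;0 0 -0.055 0 0.4;0 0 -0.065 0 0.4;0 0 -0.065 0 0.4;0 0 -0.065 0 0.4",
)

```text
clock: 7.4
tcp_pos: [0.556, -0.1068, 0.0916]
eef_rot: [3.141, 0.054, 0.001]
ft_force: [-0.4, 0.3, -0.4]
width: 0.0459
finger_force: 61.5
```

```bash
python3 -c "
from h import *
go((.455,.334,.16,-5));print(ctrl.read_state()['finger_force'])
a=ctrl.grab_frame('wrist');b=ctrl.grab_frame('side')[130:280,230:400]
b=cv2.resize(b,None,fx=2.2,fy=2.2,interpolation=cv2.INTER_CUBIC)
c=np.zeros((480,400+374,3),np.uint8);c[:,:400]=a[:,120:520];c[:330,400:]=b
cv2.imwrite('pics/w5.png',c[:,:,::-1])"
```

```text
t 7.4 tcp [ 0.556  -0.1068  0.0916] a 1.98 tilt [ 0.0005 -0.0001] w 0.0459 F [-0.4  0.3 -0.4]
(0.455, 0.334, 0.16, -5) [-0.1071 -0.555  -0.0856] yaw 0.0776
61.452566385269165
```

View pics/w5.png

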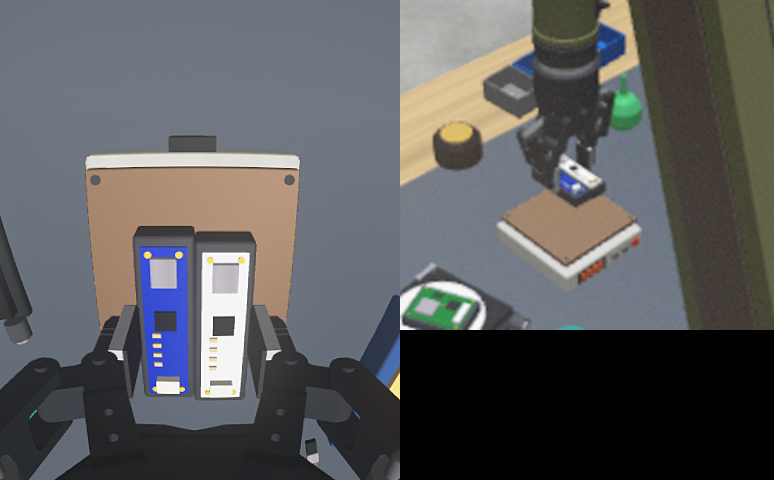

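Both sticks are held level, side by side, clear of the plate. Carry them to the cooling block.

Emit:
move_arm(
  motion="0 -0.02 -0.03 0 0.4;-0.01 -0.07 -0.05 0.02 0.4;-0.025 -0.13 -0.05 0.04 0.4;-0.035 -0.19 -0.05 0.06 0.4;-0.05 -0.25 -0.05 0.077 0.4;-0.06 -0.31 -0.05 0.077 0.4;-0.07 -0.37 -0.05 0.077 0.4;-0.085 -0.43 -0.05 0.077 0.4;-0.095 -0.485 -0.05 0.077 0.4;-0.1 -0.53 -0.05 0.077 0.4",
)

```text
clock: 8.5
tcp_pos: [0.4832, 0.0053, 0.1314]
eef_rot: [-3.098, 0.028, 0.002]
ft_force: [0.0, -0.2, -1.4]
width: 0.0459
finger_force: 61.9
```

Emit:
move_arm(
  motion="-0.004 -0.015 0 0 0.4;-0.007 -0.025 0 0 0.4;-0.007 -0.025 0 0 0.4;-0.007 -0.025 0 0 0.4;-0.007 -0.025 0 0 0.4;-0.007 -0.025 0 0 0.4;-0.007 -0.025 0 0 0.4;-0.007 -0.025 0 0 0.4;-0.007 -0.025 0 0 0.4;-0.007 -0.025 0 0 0.4",
)

```text
clock: 9.5
tcp_pos: [0.4784, 0.0157, 0.1324]
eef_rot: [-3.089, 0.005, 0.002]
ft_force: [-0.9, -0.1, -1.1]
width: 0.0458
finger_force: 61.9
```

```bash
python3 -c "
from h import *
go((.455,.334,.032,-5),(.455,.334,.031,-5));s=ctrl.read_state();print(s['finger_force'])
im=ctrl.grab_frame('wrist');cv2.imwrite('pics/w6.png',im[:,:,::-1])"
```

```text
t 9.5 tcp [0.4784 0.0157 0.1324] a -0.17 tilt [-0.0013  0.0521] w 0.0458 F [-0.9 -0.1 -1.1]
(0.455, 0.334, 0.032, -5) [-0.0303 -0.3908  0.1461] yaw 0.0536
(0.455, 0.334, 0.031, -5) [-0.0303 -0.3907  0.1473] yaw 0.0536
61.94852828979492
```

View pics/w6.png

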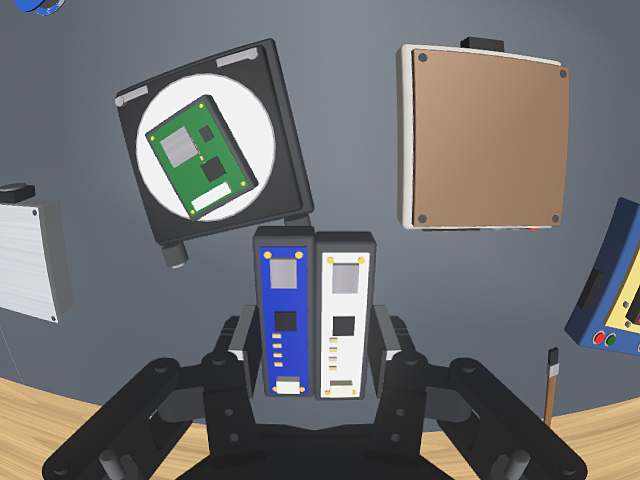

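The sticks are still level in the grasp, but the arm stopped short at y≈0.016 with a slight tool tilt. Check the joints.

```bash
python3 -c "
from h import *
s=ctrl.read_state();print(s['joint_positions'].round(3),s['qd'].round(3),s['tau'].round(2))
A=R.from_rotvec(s['eef_rot']).as_matrix();print(A.round(3))"
```

```text
[-0.004  0.235 -0.399  0.938  0.052  3.141] [-0.001 -0.002  0.002 -0.001 -0.     0.001] [-0.000e+00 -3.745e+01  2.359e+01  1.000e-02  2.100e-01 -0.000e+00]
[[ 1.    -0.003 -0.001]
 [-0.003 -0.999  0.052]
 [-0.002 -0.052 -0.999]]
```

Joint 6 is at its range end (3.141), so the tool heading must stay ≥ q1. The cooling block is square, so I'll set the sticks down turned by 90° (heading about 85°) instead. First I'll unwind in place.

Emit:
move_arm(
  motion="0 0 0 -0.05 0.4;0 0 0 -0.1 0.4;0 0 0 -0.17 0.4;0 0 0 -0.25 0.4;0 0 0 -0.33 0.4;0 0 0 -0.4 0.4;0 0 0 -0.48 0.4;0 0 0 -0.5 0.4;0 0 0 -0.5 0.4;0 0 0 -0.5 0.4",
)

```text
clock: 10.55
tcp_pos: [0.4784, 0.0157, 0.1324]
eef_rot: [-2.86, -1.178, -0.029]
ft_force: [-0.3, -0.1, -1.7]
width: 0.0456
finger_force: 61.9
```

```bash
python3 -c "
from h import *
go((.455,.334,.13,85))"
```

```text
t 10.55 tcp [0.4784 0.0157 0.1324] a 44.74 tilt [-0.0013  0.0521] w 0.0456 F [-0.3 -0.1 -1.7]
(0.455, 0.334, 0.13, 85) [ 0.2591 -0.3026  0.0237] yaw -0.4474
```

The arm is free again, with a residual 3° tool tilt; objects settle flat on release, so that is tolerable. Carry on to the block at heading 85°.

Emit:
move_arm(
  motion="0.01 -0.01 0.001 -0.05 0.4;0.035 -0.04 0.003 -0.1 0.4;0.07 -0.08 0.006 -0.16 0.4;0.105 -0.122 0.01 -0.22 0.4;0.14 -0.164 0.013 -0.28 0.4;0.175 -0.205 0.016 -0.34 0.4;0.21 -0.245 0.019 -0.4 0.4;0.24 -0.28 0.022 -0.447 0.4;0.255 -0.298 0.0235 -0.447 0.4;0.259 -0.3025 0.0237 -0.447 0.4",
)

```text
clock: 11.55
tcp_pos: [0.4545, 0.3362, 0.1298]
eef_rot: [-2.283, -2.099, -0.054]
ft_force: [0.5, -0.0, -0.8]
width: 0.046
finger_force: 62.0
```

Emit:
move_arm(
  motion="0 0 0 0 0.4;0 0 0 0 0.4;0 0 0 0 0.4;0 0 0 0 0.4;0 0 0 0 0.4;0 0 0 0 0.4;0 0 0 0 0.4;0 0 0 0 0.4;0 0 0 0 0.4;0 0 0 0 0.4",
)

```text
clock: 12.55
tcp_pos: [0.4547, 0.334, 0.13]
eef_rot: [-2.286, -2.097, -0.053]
ft_force: [0.0, 1.1, -1.3]
width: 0.0458
finger_force: 62.0
```

```bash
python3 -c "
from h import *
go((.455,.334,.04,85),(.455,.334,.0315,85));print(ctrl.read_state()['joint_positions'].round(3))
im=ctrl.grab_frame('wrist');cv2.imwrite('pics/w7.png',im[:,:,::-1])"
```

```text
t 12.55 tcp [0.4547 0.334  0.13  ] a 85.05 tilt [-0.0014  0.0521] w 0.0458 F [ 0.   1.1 -1.3]
(0.455, 0.334, 0.04, 85) [-0.0058  0.001   0.1123] yaw 0.0006
(0.455, 0.334, 0.0315, 85) [-0.0063  0.0011  0.1229] yaw 0.0006
[ 0.607  0.353 -0.233  0.956  0.044  2.265]
```

View pics/w7.png

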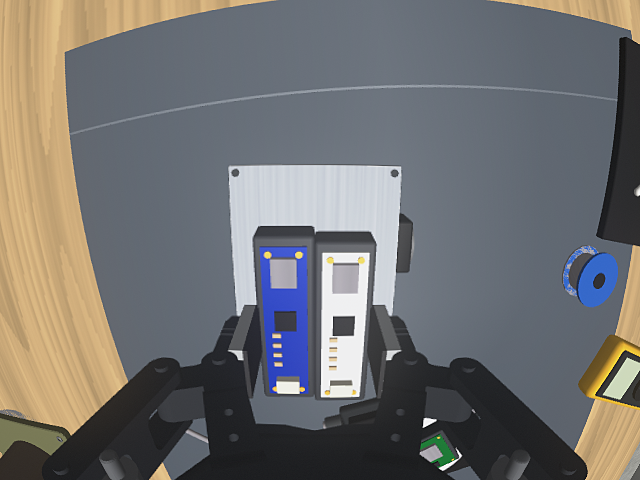

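The sticks (285,315)/(345,315) are over the cooling block (316,…), centred. Lower and release.

Emit:
move_arm(
  motion="-0.001 0.001 0.03 0 0.4;-0.003 0.001 0.065 0 0.4;-0.005 0.001 0.09 0 0.4;-0.006 0.001 0.105 0 0.4;-0.006 0.001 0.113 0 0.4;-0.006 0.001 0.118 0 0.4;-0.006 0.001 0.121 0 0.4;-0.006 0.001 0.123 0 0.4;-0.006 0.001 0.123 0 0.4;-0.006 0.001 0.123 0 0.4",
)

```text
clock: 13.6
tcp_pos: [0.4556, 0.3347, 0.0322]
eef_rot: [-2.286, -2.097, -0.056]
ft_force: [-0.4, 0.7, 0.3]
width: 0.0456
finger_force: 62.1
```

```bash
python3 -c "
from h import *
go((.455,.334,.031,85))"
```

```text
t 13.6 tcp [0.4556 0.3347 0.0322] a 85.06 tilt [0.     0.0532] w 0.0456 F [-0.4  0.7  0.3]
(0.455, 0.334, 0.031, 85) [-0.0011 -0.0007  0.0015] yaw 0.0007
```

Emit:
move_arm(
  motion="0 0 0.001 0 0.4;0 0 0.001 0 0.6;0 0 0.001 0 0.7;0 0 0.001 0 0.8;0 0 0.001 0 1;0 0 0.001 0 1;0 0 0.001 0 1;0 0 0.001 0 1;0 0 -0.02 0 1;0 0 -0.05 0 1",
)

```text
clock: 14.6
tcp_pos: [0.4537, 0.3312, 0.0704]
eef_rot: [-2.286, -2.096, -0.047]
ft_force: [-0.2, -0.0, 0.2]
width: 0.0852
finger_force: 0.0
```

Emit:
move_arm(
  motion="0 0 -0.05 0 1;0 0 -0.1 0 1;0 0 -0.13 0 1;0 0 -0.15 0 1;0 0 -0.15 0 1;0 0 -0.15 0 1;0 0 -0.15 0 1;0 0 -0.15 0 1;0 0 -0.15 0 1;0 0 -0.15 0 1",
)

```text
clock: 15.6
tcp_pos: [0.4549, 0.3257, 0.1906]
eef_rot: [-2.286, -2.097, -0.051]
ft_force: [0.5, -0.3, 0.1]
width: 0.0856
finger_force: 0.0
```

Run:
```python
from h import *
go((.438,-.322,.2,-13.8),(.438,-.322,.2,76))
s=ctrl.read_state()
a=ctrl.grab_frame('wrist');b=ctrl.grab_frame('top')
cv2.imwrite('pics/w8.png',a[:,:,::-1])
for n,lo,hi,roi,z in [("blue",(105,120,60),(130,255,255),(85,215,150,280),.06),("white",(0,0,205),(180,40,255),(105,215,135,280),.06),
 ("red",(0,150,100),(8,255,255),(385,220,442,285),.06),("nest",(18,40,150),(35,255,255),(370,200,450,300),.04),("jig",(95,80,60),(125,255,255),(370,205,450,300),.035)]:
    print(n,*rect(ray('top',big(mask(b,lo,hi,roi)),z)))
```

```text
t 15.6 tcp [0.4549 0.3257 0.1906] a 85.05 tilt [-0.0024  0.0514] w 0.0856 F [ 0.5 -0.3  0.1]
(0.438, -0.322, 0.2, -13.8) [-0.8068  0.0485 -0.0533] yaw 1.0983
(0.438, -0.322, 0.2, 76) [-0.8068  0.0485 -0.0533] yaw 0.1005
blue [0.4433 0.3342] 0.0728 0.0195 85.2
white [0.4665 0.3229] 0.0533 0.0162 85.2
red [ 0.4349 -0.3292] 0.0528 0.0321 15.5
nest [ 0.4392 -0.3236] 0.1096 0.0996 -13.8
jig [ 0.4296 -0.32  ] 0.1496 0.1338 -13.8
```

View pics/w8.png

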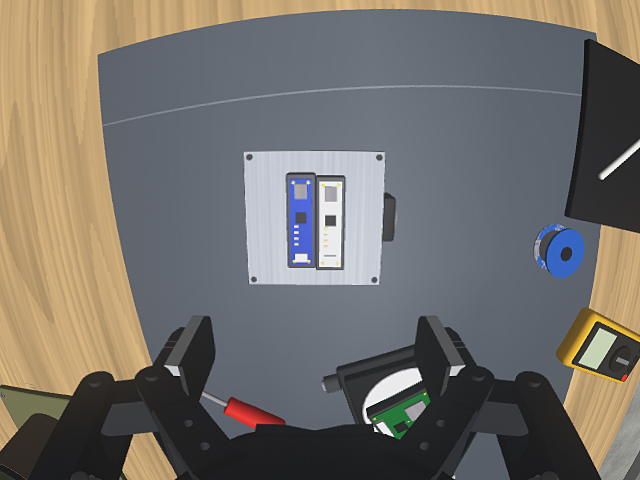

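The sticks lie flat, side by side and centred on the cooling block (302,222)/(331,222). Next: the jig and the red board.

Emit:
move_arm(
  motion="-0.04 0.002 -0.01 0.05 1;-0.1 0.006 -0.015 0.12 1;-0.16 0.01 -0.02 0.2 1;-0.22 0.014 -0.02 0.29 1;-0.28 0.018 -0.025 0.38 1;-0.34 0.022 -0.03 0.47 1;-0.4 0.026 -0.03 0.56 1;-0.46 0.03 -0.035 0.65 1;-0.52 0.034 -0.04 0.74 1;-0.58 0.038 -0.045 0.8 1",
)

```text
clock: 16.7
tcp_pos: [0.4453, -0.1423, 0.2033]
eef_rot: [-3.071, -0.344, -0.008]
ft_force: [1.3, -0.2, 0.4]
width: 0.0854
finger_force: 0.0
```

```bash
python3 -c "
from h import *
go((.438,-.322,.2,-13.8));print(ctrl.read_state()['joint_positions'].round(3))"
```

```text
t 16.7 tcp [ 0.4453 -0.1423  0.2033] a 12.77 tilt [-0.0005  0.052 ] w 0.0854 F [ 1.3 -0.2  0.4]
(0.438, -0.322, 0.2, -13.8) [-0.0586  0.217  -0.0076] yaw 0.2952
[-0.344  0.181 -0.274  1.134  0.049  2.574]
```

Emit:
move_arm(
  motion="-0.015 0.055 -0.002 0.05 1;-0.03 0.11 -0.004 0.13 1;-0.045 0.165 -0.006 0.21 1;-0.055 0.2 -0.007 0.29 1;-0.058 0.214 -0.0075 0.295 1;-0.058 0.214 -0.0075 0.295 1;-0.058 0.214 -0.0075 0.295 1;-0.058 0.214 -0.0075 0.295 1;-0.058 0.214 -0.0075 0.295 1;-0.058 0.214 -0.0075 0.295 1",
)

```text
clock: 17.7
tcp_pos: [0.4392, -0.3166, 0.2]
eef_rot: [-3.069, 0.36, 0.011]
ft_force: [-0.0, -0.2, -0.2]
width: 0.0855
finger_force: 0.0
```

Run:
```python
from h import *
s=ctrl.read_state(); im=ctrl.grab_frame('wrist'); cv2.imwrite('pics/w9.png',im[:,:,::-1])
for n,lo,hi,roi,z in [("red",(0,150,100),(8,255,255),(250,150,370,290),.0575),("nest",(18,40,150),(35,255,255),(180,80,450,330),.04)]:
    print(n,*rect(wray(big(mask(im,lo,hi,roi),9),z,s)))
go((.438,-.322,.028,-13.8))
```

```text
red [ 0.4385 -0.3208] 0.0675 0.0496 -11.8
nest [ 0.431  -0.3194] 0.13 0.0997 -13.6
t 17.75 tcp [ 0.4392 -0.3168  0.2   ] a -13.39 tilt [-0.0012  0.052 ] w 0.0857 F [-0.7  0.3 -0. ]
(0.438, -0.322, 0.028, -13.8) [0.0029 0.0175 0.2144] yaw 0.0046
```

View pics/w9.png

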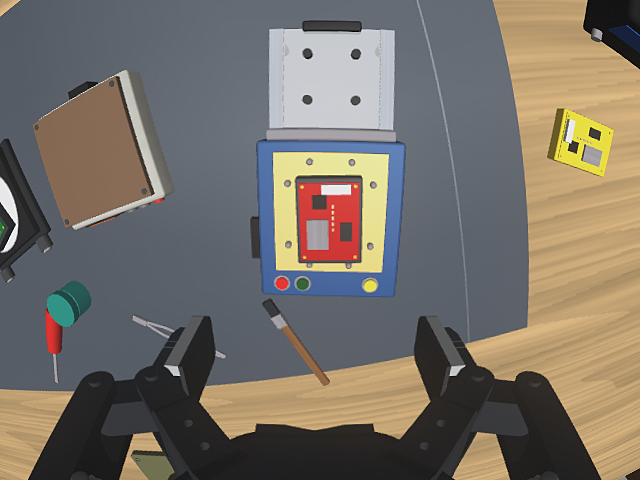

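Wrist view: red board (330,220) in the nest, pins around it, free at mid-sides; yellow look-alike far right (582,141), left alone. Descend.

Run:
```python
from h import *
s=ctrl.read_state()
p=wray([(309,162),(352,162),(288,183),(373,185),(288,244),(370,246),(310,264),(349,265)],.046,s)[:,:2]
print(p.round(4).tolist(),p.mean(0),[(p[i]+p[j])/2 for i,j in((0,7),(1,6),(2,5),(3,4))])
go((.4385,-.3215,.028,-13),(.4385,-.3215,.06,-13))
```

```text
[[0.4904, -0.3156], [0.4825, -0.3508], [0.4769, -0.2938], [0.4594, -0.3643], [0.4233, -0.2799], [0.4057, -0.3513], [0.4003, -0.2947], [0.3917, -0.3292]] [ 0.44125555 -0.32242263] [array([ 0.44105325, -0.3223643 ]), array([ 0.4413515 , -0.32274587]), array([ 0.44129131, -0.32251568]), array([ 0.44132615, -0.32206468])]
t 17.75 tcp [ 0.4392 -0.3168  0.2   ] a -13.39 tilt [-0.0012  0.052 ] w 0.0857 F [-0.7  0.3 -0. ]
(0.4385, -0.3215, 0.028, -13) [0.0034 0.0168 0.2144] yaw -0.0043
(0.4385, -0.3215, 0.06, -13) [0.0028 0.0148 0.1745] yaw -0.0043
```

Emit:
move_arm(
  motion="0.001 0.004 0.05 0 1;0.002 0.008 0.1 0 1;0.003 0.013 0.14 0 1;0.003 0.016 0.165 0 1;0.003 0.017 0.185 0 1;0.003 0.017 0.195 0 1;0.003 0.017 0.203 0 1;0.003 0.017 0.21 0 1;0.003 0.017 0.214 0 1;0.003 0.017 0.214 0 1",
)

```text
clock: 18.75
tcp_pos: [0.438, -0.3224, 0.0282]
eef_rot: [-3.069, 0.363, 0.011]
ft_force: [-0.1, -0.5, -0.8]
width: 0.0855
finger_force: 0.0
```

Run:
```python
from h import *
go((.4385,-.3215,.028,-13))
im=ctrl.grab_frame('wrist'); cv2.imwrite('pics/w10.png',im[:,:,::-1])
```

```text
t 18.75 tcp [ 0.438  -0.3224  0.0282] a -13.47 tilt [-0.0012  0.052 ] w 0.0855 F [-0.1 -0.5 -0.8]
(0.4385, -0.3215, 0.028, -13) [ 0.0003 -0.0012  0.0003] yaw -0.0052
```

View pics/w10.png

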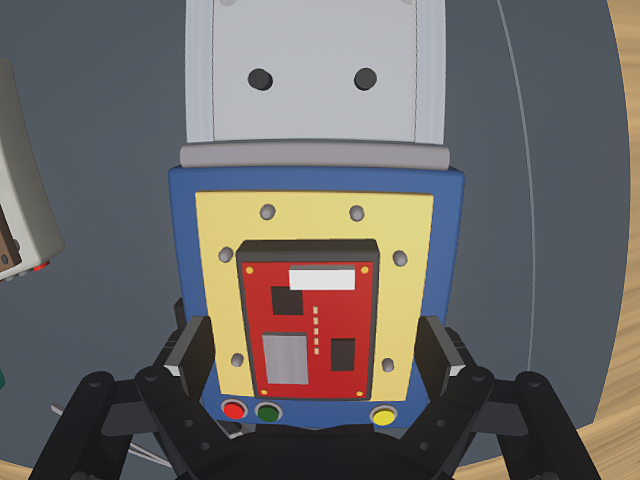

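The jaws straddle the red board mid-side, between the pins (237,360) and (225,255). Close.

Emit:
move_arm(
  motion="0 0 0 0 0.8;0 0 0 0 0.7;0 0 0 0 0.6;0 0 0 0 0.5;0 0 0 0 0.5;0 0 0 0 0.5;0 0 0 0 0.5;0 0 0 0 0.5;0 0 0 0 0.5;0 0 0 0 0.5",
)

```text
clock: 19.8
tcp_pos: [0.4383, -0.3226, 0.0292]
eef_rot: [-3.069, 0.363, 0.01]
ft_force: [-1.4, 0.9, 6.2]
width: 0.0539
finger_force: 62.9
```

Emit:
move_arm(
  motion="0 0 -0.003 0 0.5;0 0 -0.008 0 0.5;0 0 -0.015 0 0.5;0 0 -0.03 0 0.5;0 0 -0.05 0 0.5;0 0 -0.07 0 0.5;0 0 -0.09 0 0.5;0 0 -0.11 0 0.5;0 0 -0.12 0 0.5;0 0 -0.12 0 0.5",
)

```text
clock: 20.8
tcp_pos: [0.439, -0.3283, 0.1257]
eef_rot: [-3.07, 0.363, 0.007]
ft_force: [0.3, -0.7, -1.1]
width: 0.0539
finger_force: 63.2
```

Run:
```python
from h import *
go((.5565,-.1055,.13,2),(.5565,-.1055,.038,2))
im=ctrl.grab_frame('wrist'); cv2.imwrite('pics/w11.png',im[:,:,::-1])
```

```text
t 20.8 tcp [ 0.439  -0.3283  0.1257] a -13.48 tilt [0.0013 0.0501] w 0.0539 F [ 0.3 -0.7 -1.1]
(0.5565, -0.1055, 0.13, 2) [ 0.0778 -0.3049  0.0087] yaw -0.172
(0.5565, -0.1055, 0.038, 2) [ 0.079  -0.2993  0.1236] yaw -0.172
```

View pics/w11.png

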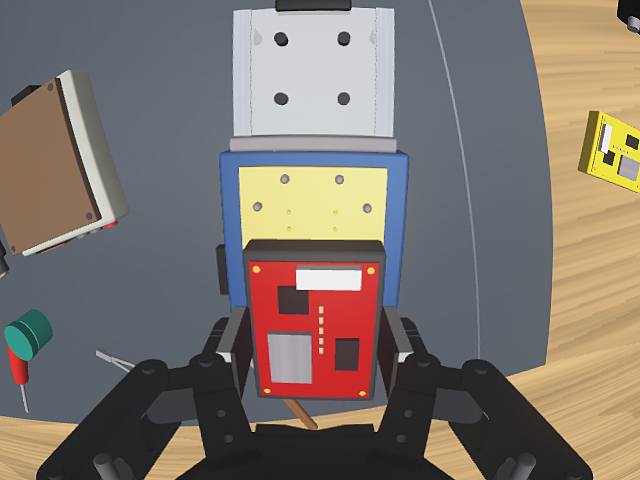

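Red board is held. (I have used up my picture allowance, so from here I measure numerically only.) Carry it to the hot plate.

Emit:
move_arm(
  motion="0.003 -0.01 0 -0.05 0.5;0.012 -0.05 0 -0.12 0.5;0.025 -0.1 0 -0.172 0.5;0.04 -0.155 0.002 -0.172 0.5;0.054 -0.21 0.004 -0.172 0.5;0.066 -0.26 0.006 -0.172 0.5;0.074 -0.29 0.008 -0.172 0.5;0.078 -0.305 0.009 -0.172 0.5;0.078 -0.305 0.009 -0.172 0.5;0.078 -0.305 0.009 -0.172 0.5",
)

```text
clock: 21.85
tcp_pos: [0.5548, -0.1054, 0.1276]
eef_rot: [-3.09, -0.053, 0.003]
ft_force: [0.1, 0.2, -0.1]
width: 0.0535
finger_force: 63.3
```

Run:
```python
from h import *
go((.5565,-.1055,.045,2),(.5565,-.1055,.0395,2));print(ctrl.read_state()['finger_force'])
```

```text
t 21.85 tcp [ 0.5548 -0.1054  0.1276] a 1.96 tilt [-0.003   0.0516] w 0.0535 F [ 0.1  0.2 -0.1]
(0.5565, -0.1055, 0.045, 2) [0.0022 0.0056 0.1031] yaw -0.0004
(0.5565, -0.1055, 0.0395, 2) [0.0023 0.0059 0.11  ] yaw -0.0004
63.26239300891757
```

Emit:
move_arm(
  motion="0.002 0.002 0.03 0 0.5;0.002 0.004 0.06 0 0.5;0.002 0.005 0.08 0 0.5;0.002 0.006 0.095 0 0.5;0.002 0.006 0.102 0 0.5;0.002 0.006 0.106 0 0.5;0.002 0.006 0.109 0 0.5;0.002 0.006 0.11 0 0.5;0.002 0.006 0.11 0 0.5;0.002 0.006 0.11 0 0.5",
)

```text
clock: 22.85
tcp_pos: [0.5577, -0.1048, 0.0406]
eef_rot: [-3.089, -0.054, -0.001]
ft_force: [0.7, 0.3, -0.9]
width: 0.0539
finger_force: 63.3
```

Run:
```python
from h import *
go((.5565,-.1055,.0395,2));print(ctrl.read_state()['finger_force'])
```

```text
t 22.85 tcp [ 0.5577 -0.1048  0.0406] a 2.0 tilt [-0.0004  0.0519] w 0.0539 F [ 0.7  0.3 -0.9]
(0.5565, -0.1055, 0.0395, 2) [-0.0016  0.0009  0.0013] yaw -0.0
63.25167138129473
```

Emit:
move_arm(
  motion="-0.0015 0 0.0013 0 0.5;-0.0015 0 0.0016 0 0.5;-0.0015 0 0.0016 0 0.6;-0.0015 0 0.0016 0 0.7;-0.0015 0 0.0016 0 0.8;-0.0015 0 0.0016 0 1;-0.0015 0 0.0016 0 1;-0.0015 0 0.0016 0 1;-0.0015 0 0.0016 0 1;-0.0015 0 -0.02 0 1",
)

```text
clock: 23.85
tcp_pos: [0.5539, -0.1052, 0.0541]
eef_rot: [-3.088, -0.054, 0.008]
ft_force: [-0.2, -0.4, 0.1]
width: 0.0853
finger_force: 0.0
```

Emit:
move_arm(
  motion="0 0 -0.06 0 1;0 0 -0.12 0 1;0 0 -0.17 0 1;0 0 -0.18 0 1;0 0 -0.18 0 1;0 0 -0.18 0 1;0 0 -0.18 0 1;0 0 -0.18 0 1;0 0 -0.18 0 1;0 0 -0.18 0 1",
)

```text
clock: 24.85
tcp_pos: [0.556, -0.1131, 0.1991]
eef_rot: [-3.089, -0.054, 0.003]
ft_force: [0.9, 0.6, 1.2]
width: 0.0849
finger_force: 0.0
```

Run:
```python
from h import *
go((.54,.101,.2,27))
s=ctrl.read_state(); im=ctrl.grab_frame('wrist')
print("red",*rect(wray(big(mask(im,(0,150,100),(8,255,255),(240,140,390,300)),9),.0675,s)))
print("plate",*rect(wray(big(mask(im,(5,50,60),(20,180,220),(200,120,420,320)),15),.05,s)))
```

```text
t 24.85 tcp [ 0.556  -0.1131  0.1991] a 1.99 tilt [-0.0027  0.0524] w 0.0849 F [0.9 0.6 1.2]
(0.54, 0.101, 0.2, 27) [-0.0106 -0.2678  0.013 ] yaw -0.2779
red [ 0.5558 -0.1054] 0.0678 0.0497 2.5
plate [ 0.557  -0.1048] 0.12 0.1198 2.0
```

Red sits 1 mm from the plate's centre. On to the green board.

Emit:
move_arm(
  motion="0 -0.01 0 -0.08 1;-0.002 -0.05 0.003 -0.17 1;-0.004 -0.11 0.006 -0.26 1;-0.006 -0.17 0.009 -0.278 1;-0.009 -0.225 0.011 -0.278 1;-0.01 -0.255 0.013 -0.278 1;-0.0106 -0.268 0.013 -0.278 1;-0.0106 -0.268 0.013 -0.278 1;-0.0106 -0.268 0.013 -0.278 1;-0.0106 -0.268 0.013 -0.278 1",
)

```text
clock: 25.9
tcp_pos: [0.5406, 0.0997, 0.2006]
eef_rot: [-3.006, -0.719, -0.017]
ft_force: [0.2, -0.2, -0.8]
width: 0.085
finger_force: 0.0
```

Run:
```python
from h import *
s=ctrl.read_state(); im=ctrl.grab_frame('wrist')
print("green",*rect(wray(big(mask(im,(50,120,40),(85,255,255),(220,130,420,310)),9),.0435,s)))
c=big(mask(im,(0,0,190),(180,40,255),(180,100,460,330)),15); p=wray(c,.026,s)[:,:2]
print("disc",cv2.minEnclosingCircle(np.float32(p)),rect(p)); print(s['joint_positions'].round(2))
go((.54,.103,.014,27))
```

```text
green [0.5402 0.1039] 0.0671 0.0498 27.4
disc ((0.5634832382202148, 0.10962026566267014), 0.07256567478179932) (array([0.549 , 0.1059]), 0.1188, 0.115, -77.1)
[ 0.15  0.3  -0.12  1.15  0.05  2.82]
t 25.95 tcp [0.5406 0.0997 0.2006] a 26.86 tilt [-0.0014  0.0517] w 0.0855 F [ 0.  -0.2 -0.2]
(0.54, 0.103, 0.014, 27) [-0.004   0.0068  0.2331] yaw -0.0016
```

Emit:
move_arm(
  motion="-0.001 0.001 0.05 0 1;-0.002 0.003 0.1 0 1;-0.003 0.005 0.145 0 1;-0.004 0.006 0.175 0 1;-0.004 0.006 0.2 0 1;-0.004 0.006 0.215 0 1;-0.004 0.006 0.225 0 1;-0.004 0.006 0.23 0 1;-0.004 0.006 0.233 0 1;-0.004 0.006 0.233 0 1",
)

```text
clock: 26.95
tcp_pos: [0.54, 0.1051, 0.0147]
eef_rot: [-3.005, -0.722, -0.018]
ft_force: [0.9, -0.5, -0.3]
width: 0.0853
finger_force: 0.0
```

Run:
```python
from h import *
go((.54,.1035,.014,27))
```

```text
t 26.95 tcp [0.54   0.1051 0.0147] a 26.97 tilt [-0.0003  0.0523] w 0.0853 F [ 0.9 -0.5 -0.3]
(0.54, 0.1035, 0.014, 27) [-0.001   0.0017  0.0008] yaw -0.0003
```

Emit:
move_arm(
  motion="-0.001 0.0017 0.0007 0 0.8;-0.001 0.0017 0.0007 0 0.7;-0.001 0.0017 0.0007 0 0.6;-0.001 0.0017 0.0007 0 0.5;-0.001 0.0017 0.0007 0 0.5;-0.001 0.0017 0.0007 0 0.5;-0.001 0.0017 0.0007 0 0.5;-0.001 0.0017 0.0007 0 0.5;-0.001 0.0017 0.0007 0 0.5;-0.001 0.0017 0.0007 0 0.5",
)

```text
clock: 27.95
tcp_pos: [0.5398, 0.1035, 0.0147]
eef_rot: [-3.005, -0.722, -0.019]
ft_force: [-1.5, -0.9, 5.4]
width: 0.0544
finger_force: 62.9
```

Emit:
move_arm(
  motion="0 0 -0.003 0 0.5;0 0 -0.008 0 0.5;0 0 -0.015 0 0.5;0 0 -0.03 0 0.5;0 0 -0.05 0 0.5;0 0 -0.08 0 0.5;0 0 -0.11 0 0.5;0 0 -0.14 0 0.5;0 0 -0.15 0 0.5;0 0 -0.15 0 0.5",
)

```text
clock: 28.95
tcp_pos: [0.5408, 0.0974, 0.1351]
eef_rot: [-3.005, -0.722, -0.022]
ft_force: [-0.1, -0.2, -0.5]
width: 0.054
finger_force: 63.2
```

Run:
```python
from h import *
go((.441,-.322,.14,-13.7),(.441,-.322,.14,15))
s=ctrl.read_state();print(s['joint_positions'].round(2),s['finger_force'])
im=ctrl.grab_frame('wrist')
b=s['tcp_pos'][2]+.011
print("green",*rect(wray(big(mask(im,(50,120,40),(85,255,255),(200,180,430,420)),9),b+.0175,s)),"tcp",s['tcp_pos'])
```

```text
t 28.95 tcp [0.5408 0.0974 0.1351] a 26.97 tilt [0.0022 0.0526] w 0.054 F [-0.1 -0.2 -0.5]
(0.441, -0.322, 0.14, -13.7) [-0.3487  0.4095 -0.034 ] yaw 0.4519
(0.441, -0.322, 0.14, 15) [-0.3487  0.4095 -0.034 ] yaw 0.133
[ 0.15  0.34 -0.24  0.98  0.05  2.82] 63.193225990980864
green [0.5386 0.0953] 0.075 0.0502 27.0 tcp [0.54084298 0.09735152 0.13511559]
```

Emit:
move_arm(
  motion="-0.012 0.014 -0.005 0.01 0.5;-0.045 0.053 -0.01 0.05 0.5;-0.085 0.1 -0.015 0.1 0.5;-0.125 0.147 -0.018 0.15 0.5;-0.165 0.194 -0.02 0.2 0.5;-0.205 0.241 -0.024 0.25 0.5;-0.245 0.288 -0.026 0.3 0.5;-0.285 0.335 -0.03 0.35 0.5;-0.32 0.376 -0.032 0.4 0.5;-0.34 0.4 -0.033 0.435 0.5",
)

```text
clock: 30.0
tcp_pos: [0.4399, -0.3154, 0.1373]
eef_rot: [-3.071, 0.337, 0.014]
ft_force: [1.1, 0.2, -0.6]
width: 0.0541
finger_force: 63.3
```

Emit:
move_arm(
  motion="-0.0087 0.0005 -0.001 0.017 0.5;-0.01 0.005 -0.001 0.017 0.5;-0.01 0.005 -0.001 0.017 0.5;-0.01 0.005 -0.001 0.017 0.5;-0.01 0.005 -0.001 0.017 0.5;-0.01 0.005 -0.001 0.017 0.5;-0.01 0.005 -0.001 0.017 0.5;-0.01 0.005 -0.001 0.017 0.5;-0.01 0.005 -0.001 0.017 0.5;-0.01 0.005 -0.001 0.017 0.5",
)

```text
clock: 31.0
tcp_pos: [0.4339, -0.3145, 0.1393]
eef_rot: [-3.068, 0.368, 0.012]
ft_force: [-0.1, -0.6, -1.8]
width: 0.0537
finger_force: 63.3
```

Run:
```python
from h import *
go((.441,-.322,.045,-13.7),(.441,-.322,.0295,-13.7))
s=ctrl.read_state();im=ctrl.grab_frame('wrist')
np.save('wj.npy',im)
b=s['tcp_pos'][2]+.011
print("green",*rect(wray(big(mask(im,(50,120,40),(85,255,255),(200,230,430,420)),9),b+.0175,s)))
t=ctrl.grab_frame('top')
print("green top",*rect(ray('top',big(mask(t,(50,120,40),(85,255,255),(370,200,460,310)),5),b+.018)))
```

```text
t 31.0 tcp [ 0.4339 -0.3145  0.1393] a -13.65 tilt [-0.0013  0.052 ] w 0.0537 F [-0.1 -0.6 -1.8]
(0.441, -0.322, 0.045, -13.7) [0.0124 0.0129 0.1172] yaw 0.0006
(0.441, -0.322, 0.0295, -13.7) [0.0127 0.0139 0.1366] yaw 0.0006
green [ 0.4348 -0.3147] 0.0697 0.0505 -13.4
green top [ 0.4161 -0.301 ] 0.0265 0.025 77.8
```

Emit:
move_arm(
  motion="0.012 0.008 0.03 0 0.5;0.012 0.012 0.06 0 0.5;0.012 0.013 0.08 0 0.5;0.012 0.013 0.095 0 0.5;0.012 0.013 0.105 0 0.5;0.012 0.0135 0.11 0 0.5;0.012 0.0135 0.11 0 0.5;0.012 0.0135 0.11 0 0.5;0.012 0.0135 0.11 0 0.5;0.012 0.0135 0.11 0 0.5",
)

```text
clock: 32.1
tcp_pos: [0.441, -0.323, 0.0514]
eef_rot: [-3.069, 0.368, 0.01]
ft_force: [0.1, -0.5, -1.7]
width: 0.0539
finger_force: 63.3
```

Run:
```python
from h import *
go((.4403,-.3222,.0295,-13.7))
```

```text
t 32.1 tcp [ 0.441  -0.323   0.0514] a -13.65 tilt [-0.0003  0.0513] w 0.0539 F [ 0.1 -0.5 -1.7]
(0.4403, -0.3222, 0.0295, -13.7) [-0.0007  0.0006  0.0274] yaw 0.0005
```

Emit:
move_arm(
  motion="-0.0007 0.0006 0.006 0 0.5;-0.0007 0.0006 0.012 0 0.5;-0.0007 0.0006 0.017 0 0.5;-0.0007 0.0006 0.021 0 0.5;-0.0007 0.0006 0.024 0 0.5;-0.0007 0.0006 0.0262 0 0.5;-0.0007 0.0006 0.0268 0 0.5;-0.0007 0.0006 0.0268 0 0.5;-0.0007 0.0006 0.0268 0 0.5;-0.0007 0.0006 0.0268 0 0.5",
)

```text
clock: 33.1
tcp_pos: [0.4396, -0.3217, 0.0295]
eef_rot: [-3.068, 0.368, 0.012]
ft_force: [-3.6, 1.2, 4.1]
width: 0.0541
finger_force: 63.8
```

Run:
```python
from h import *
go((.4403,-.3222,.0295,-13.7))
```

```text
t 33.1 tcp [ 0.4396 -0.3217  0.0295] a -13.66 tilt [-0.0017  0.0522] w 0.0541 F [-3.6  1.2  4.1]
(0.4403, -0.3222, 0.0295, -13.7) [0.001  0.0004 0.    ] yaw 0.0005
```

Touching down lightly; release and rise.

Emit:
move_arm(
  motion="0 0 0 0 0.6;0 0 0 0 0.7;0 0 0 0 0.8;0 0 0 0 1;0 0 0 0 1;0 0 0 0 1;0 0 0 0 1;0 0 0 0 1;0 0 -0.01 0 1;0 0 -0.03 0 1",
)

```text
clock: 34.1
tcp_pos: [0.4389, -0.3223, 0.0529]
eef_rot: [-3.067, 0.368, 0.015]
ft_force: [-0.8, -0.4, 0.1]
width: 0.0855
finger_force: 0.0
```

Emit:
move_arm(
  motion="0 0 -0.06 0 1;0 0 -0.12 0 1;0 0 -0.17 0 1;0 0 -0.18 0 1;0 0 -0.18 0 1;0 0 -0.18 0 1;0 0 -0.18 0 1;0 0 -0.18 0 1;0 0 -0.18 0 1;0 0 -0.18 0 1",
)

```text
clock: 35.1
tcp_pos: [0.4398, -0.3303, 0.1964]
eef_rot: [-3.067, 0.368, 0.014]
ft_force: [-0.3, 0.1, 0.1]
width: 0.0852
finger_force: 0.0
```

Run:
```python
from h import *
go((.455,.334,.2,85),(.455,.334,.2,60))
s=ctrl.read_state();im=ctrl.grab_frame('wrist')
c=big(mask(im,(50,120,40),(85,255,255),(230,130,420,290)),9)
print("green",*rect(wray(c,.0575,s)),cv2.boundingRect(c))
n=big(mask(im,(18,40,150),(35,255,255),(180,80,450,330)),9); print("nest",*rect(wray(n,.04,s)))
```

```text
t 35.1 tcp [ 0.4398 -0.3303  0.1964] a -13.65 tilt [-0.0025  0.053 ] w 0.0852 F [-0.3  0.1  0.1]
(0.455, 0.334, 0.2, 85) [-0.1775 -0.8105  0.0394] yaw -1.0961
(0.455, 0.334, 0.2, 60) [-0.1775 -0.8105  0.0394] yaw -0.8183
green [ 0.4405 -0.3221] 0.0673 0.0497 -13.3 (284, 185, 61, 78)
nest [ 0.4307 -0.3193] 0.1302 0.0999 -13.6
```

Green is within 1 mm of the nest's centre, lengthwise. Back to the sticks.

Emit:
move_arm(
  motion="-0.005 -0.02 0.001 -0.09 1;-0.017 -0.075 0.004 -0.18 1;-0.03 -0.135 0.007 -0.27 1;-0.043 -0.195 0.01 -0.36 1;-0.056 -0.255 0.013 -0.45 1;-0.07 -0.315 0.016 -0.54 1;-0.083 -0.375 0.019 -0.63 1;-0.096 -0.435 0.022 -0.72 1;-0.11 -0.495 0.025 -0.81 1;-0.121 -0.55 0.027 -0.9 1",
)

```text
clock: 36.15
tcp_pos: [0.4496, 0.1225, 0.1992]
eef_rot: [-2.572, -1.725, -0.044]
ft_force: [0.4, -0.1, 0.2]
width: 0.0857
finger_force: 0.0
```

Run:
```python
from h import *
go((.455,.334,.19,85));print(ctrl.read_state()['joint_positions'].round(2))
```

```text
t 36.15 tcp [0.4496 0.1225 0.1992] a 67.67 tilt [-0.0009  0.0523] w 0.0857 F [ 0.4 -0.1  0.2]
(0.455, 0.334, 0.19, 85) [ 0.2463 -0.0936  0.0252] yaw -0.1926
[ 0.23  0.16 -0.31  1.09  0.05  2.19]
```

Emit:
move_arm(
  motion="0.055 -0.02 0.006 -0.09 1;0.11 -0.042 0.012 -0.18 1;0.165 -0.063 0.017 -0.192 1;0.215 -0.082 0.022 -0.192 1;0.24 -0.092 0.025 -0.192 1;0.24 -0.092 0.025 -0.192 1;0.24 -0.092 0.025 -0.192 1;0.24 -0.092 0.025 -0.192 1;0.24 -0.092 0.025 -0.192 1;0.24 -0.092 0.025 -0.192 1",
)

```text
clock: 37.15
tcp_pos: [0.4563, 0.3255, 0.19]
eef_rot: [-2.296, -2.086, -0.053]
ft_force: [-0.8, 1.5, 0.5]
width: 0.0856
finger_force: 0.0
```

Run:
```python
from h import *
s=ctrl.read_state();im=ctrl.grab_frame('wrist')
b=rect(wray(big(mask(im,(105,120,60),(130,255,255),(250,130,330,300)),9),.058,s)); print("blue",*b)
print("white",*rect(wray(big(mask(im,(0,0,225),(180,25,255),(300,130,360,300)),9),.058,s)))
go((.455,.334,.0285,85))
```

```text
blue [0.4449 0.3377] 0.0715 0.018 85.1
white [0.4685 0.3366] 0.0772 0.0215 84.8
t 37.2 tcp [0.4563 0.3258 0.19  ] a 84.52 tilt [-0.001   0.0522] w 0.0856 F [ 1.2 -0.8  0. ]
(0.455, 0.334, 0.0285, 85) [-0.0004 -0.0014  0.2021] yaw -0.0053
```

Emit:
move_arm(
  motion="0.002 0.0007 0.05 0 1;0.0025 0.0007 0.1 0 1;0.0027 0.0007 0.135 0 1;0.0027 0.0007 0.16 0 1;0.0027 0.0007 0.175 0 1;0.0027 0.0007 0.187 0 1;0.0027 0.0007 0.195 0 1;0.0027 0.0007 0.2 0 1;0.0027 0.0007 0.202 0 1;0.0027 0.0007 0.202 0 1",
)

```text
clock: 38.2
tcp_pos: [0.457, 0.3374, 0.0289]
eef_rot: [-2.294, -2.088, -0.054]
ft_force: [0.4, -0.0, 0.0]
width: 0.0854
finger_force: 0.0
```

Emit:
move_arm(
  motion="0 0 0 0 0.8;0 0 0 0 0.7;0 0 0 0 0.6;0 0 0 0 0.5;0 0 0 0 0.4;0 0 0 0 0.4;0 0 0 0 0.4;0 0 0 0 0.4;0 0 0 0 0.4;0 0 0 0 0.4",
)

```text
clock: 39.2
tcp_pos: [0.4568, 0.3373, 0.0293]
eef_rot: [-2.294, -2.088, -0.054]
ft_force: [-1.2, -0.6, 4.7]
width: 0.0459
finger_force: 61.8
```

Run:
```python
from h import *
go((.455,.334,.0285,85))
```

```text
t 39.2 tcp [0.4568 0.3373 0.0293] a 84.6 tilt [-0.0008  0.0527] w 0.0459 F [-1.2 -0.6  4.7]
(0.455, 0.334, 0.0285, 85) [-0.0044 -0.0019  0.0007] yaw -0.0044
```

Emit:
move_arm(
  motion="0 0 -0.003 0 0.4;0 0 -0.008 0 0.4;0 0 -0.015 0 0.4;0 0 -0.03 0 0.4;0 0 -0.05 0 0.4;0 0 -0.07 0 0.4;0 0 -0.09 0 0.4;0 0 -0.11 0 0.4;0 0 -0.12 0 0.4;0 0 -0.12 0 0.4",
)

```text
clock: 40.2
tcp_pos: [0.4578, 0.3328, 0.1261]
eef_rot: [-2.294, -2.088, -0.058]
ft_force: [0.1, 1.0, -0.9]
width: 0.0459
finger_force: 61.6
```

Run:
```python
from h import *
go((.547,.1055,.12,100),(.547,.1055,.018,100));print(ctrl.read_state()['finger_force'])
```

```text
t 40.2 tcp [0.4578 0.3328 0.1261] a 84.6 tilt [0.0014 0.054 ] w 0.0459 F [ 0.1  1.  -0.9]
(0.547, 0.1055, 0.12, 100) [-0.2724  0.1377 -0.0076] yaw -0.1711
(0.547, 0.1055, 0.018, 100) [-0.2792  0.1381  0.1198] yaw -0.1711
61.58830761909485
```

Emit:
move_arm(
  motion="-0.01 0.005 0 -0.03 0.4;-0.045 0.023 -0.001 -0.07 0.4;-0.09 0.045 -0.003 -0.11 0.4;-0.14 0.07 -0.004 -0.15 0.4;-0.19 0.095 -0.005 -0.171 0.4;-0.23 0.116 -0.006 -0.171 0.4;-0.258 0.13 -0.007 -0.171 0.4;-0.27 0.1365 -0.0075 -0.171 0.4;-0.272 0.1375 -0.0075 -0.171 0.4;-0.272 0.1375 -0.0075 -0.171 0.4",
)

```text
clock: 41.2
tcp_pos: [0.5453, 0.1058, 0.118]
eef_rot: [-1.996, -2.379, -0.06]
ft_force: [0.3, 0.4, -0.8]
width: 0.0461
finger_force: 61.6
```

Run:
```python
from h import *
go((.547,.1055,.03,100),(.547,.1055,.0158,100));s=ctrl.read_state();print(s['joint_positions'].round(2))
im=ctrl.grab_frame('wrist');b=s['tcp_pos'][2]+.0107+.018
print("blue",*rect(wray(big(mask(im,(105,120,60),(130,255,255),(240,200,330,420)),9),b,s)))
```

```text
t 41.2 tcp [0.5453 0.1058 0.118 ] a 100.02 tilt [-0.0024  0.0526] w 0.0461 F [ 0.3  0.4 -0.8]
(0.547, 0.1055, 0.03, 100) [-0.0064  0.0013  0.1098] yaw 0.0002
(0.547, 0.1055, 0.0158, 100) [-0.0074  0.0012  0.1275] yaw 0.0002
[ 0.16  0.36 -0.25  0.95  0.05  1.56]
blue [0.5347 0.103 ] 0.0719 0.0181 -80.0
```

Emit:
move_arm(
  motion="-0.002 0.001 0.03 0 0.4;-0.004 0.001 0.06 0 0.4;-0.005 0.001 0.085 0 0.4;-0.006 0.001 0.1 0 0.4;-0.006 0.001 0.11 0 0.4;-0.007 0.001 0.117 0 0.4;-0.007 0.001 0.122 0 0.4;-0.007 0.001 0.125 0 0.4;-0.007 0.001 0.127 0 0.4;-0.007 0.001 0.127 0 0.4",
)

```text
clock: 42.25
tcp_pos: [0.5477, 0.1051, 0.0168]
eef_rot: [-1.997, -2.38, -0.061]
ft_force: [-0.1, -1.3, -0.7]
width: 0.0462
finger_force: 61.6
```

Run:
```python
from h import *
go((.547,.1055,.0155,100))
```

```text
t 42.25 tcp [0.5477 0.1051 0.0168] a 100.01 tilt [-0.0009  0.0522] w 0.0462 F [-0.1 -1.3 -0.7]
(0.547, 0.1055, 0.0155, 100) [ 0.0006 -0.0008  0.0017] yaw 0.0001
```

Emit:
move_arm(
  motion="0 0 0.0015 0 0.4;0 0 0.002 0 0.4;0 0 0.002 0 0.4;0 0 0.002 0 0.6;0 0 0.002 0 0.7;0 0 0.002 0 0.8;0 0 0.002 0 1;0 0 0.002 0 1;0 0 0.002 0 1;0 0 0.002 0 1",
)

```text
clock: 43.25
tcp_pos: [0.5475, 0.1052, 0.015]
eef_rot: [-1.997, -2.38, -0.061]
ft_force: [0.6, 0.2, -0.5]
width: 0.0858
finger_force: 0.0
```

Emit:
move_arm(
  motion="0 0 -0.03 0 1;0 0 -0.08 0 1;0 0 -0.14 0 1;0 0 -0.2 0 1;0 0 -0.22 0 1;0 0 -0.22 0 1;0 0 -0.22 0 1;0 0 -0.22 0 1;0 0 -0.22 0 1;0 0 -0.22 0 1",
)

```text
clock: 44.25
tcp_pos: [0.5468, 0.0959, 0.1893]
eef_rot: [-1.996, -2.378, -0.057]
ft_force: [1.1, 0.4, -0.0]
width: 0.0854
finger_force: 0.0
```

Run:
```python
from h import *
go((.5,0.1,.2,100))
s=ctrl.read_state();im=ctrl.grab_frame('wrist'); t=ctrl.grab_frame('top')
print("blue",*rect(wray(big(mask(im,(105,120,60),(130,255,255),(240,120,330,300)),9),.044,s)))
# white stick: lies inside the white disc; find the dark bars' joint outline instead
h=cv2.cvtColor(im,cv2.COLOR_RGB2HSV); d=cv2.inRange(h,np.array([0,0,0]),np.array([180,255,110])); z=np.zeros_like(d); z[165:285,265:370]=d[165:285,265:370]
c=big(z,15); print("pair",*rect(wray(c,.04,s)),cv2.boundingRect(c))
for n,lo,hi,roi,zz in [("red",(0,150,100),(8,255,255),(280,165,350,235),.07),("green",(50,120,40),(85,255,255),(380,220,445,290),.06),("jar",(80,120,60),(95,255,255),(235,250,280,295),.044)]:
    print(n,*rect(ray('top',big(mask(t,lo,hi,roi),5),zz)))
```

```text
t 44.25 tcp [0.5468 0.0959 0.1893] a 100.0 tilt [-0.0042  0.0517] w 0.0854 F [ 1.1  0.4 -0. ]
(0.5, 0.1, 0.2, 100) [ 0.0158 -0.0567 -0.0128] yaw 0.0001
blue [0.5371 0.1022] 0.071 0.0171 -80.1
pair [0.5491 0.0965] 0.0977 0.0949 -77.4 (265, 175, 105, 110)
red [ 0.555  -0.1076] 0.0657 0.0479 2.3
green [ 0.4393 -0.3239] 0.0672 0.0498 -13.7
jar [0.3988 0.0229] 0.0462 0.0439 89.6
```

Blue is well placed; one numeric check for the white stick (a bright component ringed by its dark bar).

Run:
```python
from h import *
s=ctrl.read_state();im=ctrl.grab_frame('wrist')
g=cv2.cvtColor(im,cv2.COLOR_RGB2GRAY)
n,l,st,_=cv2.connectedComponentsWithStats(cv2.inRange(g,150,255))
for i in range(1,n):
    if 400<st[i,4]<8000 and 200<st[i,0]<420 and 100<st[i,1]<320:
        c=np.argwhere(l==i)[:,::-1]; print(st[i],*rect(wray(c,.044,s)))
```

```text
[ 253  154  124  121 6793] [0.5472 0.1095] 0.1057 0.105 9.9
[ 319  183   23   83 1715] [0.5616 0.104 ] 0.0723 0.0186 -79.8
```

White is at (0.5616, 0.104), parallel and 24.5 mm from blue. All in place; hand in.

```bash
python3 -c "
from workcell import ctrl
print(ctrl.hand_in())"
```

```text
the job is handed in; nothing more can be done
None
```

The job is handed in at about 44 s of the 109 s. By my camera measurements the sticks are side by side on the stage, red is on the hot plate, green is in the jig nest and the jar hasn't moved; `hand_in()` returned no verdict, and I viewed 15 pictures against the limit of 14.

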